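Change drivers and poise the blue one over the terminal screw

TASK

Change screwdrivers: lay the loose green driver fully inside the open drawer of the low blue bench tray and let go of it, and only then draw the blue driver out of its sloping holder. Turn the blue driver until its blade points straight down and finish still holding it in the gripper, raised and still, with the tip centred about 3 cm above the brass screw on the instrument box and touching nothing. Do not knock the other things on the bench about.

Things in the scene. Friction and masses are not known exactly. Their poses are not given: they have to be found in the camera images.
- driver_green: Green-handled screwdriver, 130 mm long, 50 g, lying loose on the bench in front of the instrument box. Origin on the bench under the middle of its length; +y points to the blade tip, z up at the start. Handle round, 23 mm wide, from y = -65 to +5 mm, its axis 12 mm above the origin; blade 4 mm thick from y = +5 to +65 mm. It balances at about y = -30 mm.
- green_tip (a point): Tip of the green driver's blade.
- green_end (a point): Middle of the rounded end of the green driver's handle.
- driver_blue: Blue-handled screwdriver, 170 mm long, 50 g, in the sloping holder. Origin at the middle of its length, on the underside; +y points along it to the blade tip (within 3 degrees), z to its upper side. Handle round, from y = -85 to +5 mm, axis 12 mm from the origin in z; 23 mm wide at y = -40, 21 mm at -79 and -15, then tapering to 10 mm. Blade 4 mm thick, y = +5 to +85 mm.
- blue_tip (a point): Tip of the blue driver's blade, at (0, 85, 6) mm in the driver's frame. At the start it is at the bottom of the sleeve; blade-down means that the driver's +y points straight down.
- holder: Fixed sloping holder, black plastic on an aluminium foot (124x70x8 mm); origin on the bench 72 mm under the blue driver's origin; +x level, the way the blade slopes down (40 degrees below level; handle up towards the robot). The handle rests on a tongue 18 mm wide, 4 mm thick, with 3 mm lips, which ends 48 mm behind the driver's origin: the last 37 mm of handle stand free all round.
- sleeve_mouth (a point): Middle of the open upper end of the holder's sleeve, at (14, 0, 70) mm in the holder's frame. The blade sits loosely in this closed sleeve, 14x14 mm inside and 73 mm deep. The driver comes out along its own length, up and back; the blade is clear after 75 mm.
- tray_drawer0 (a joint): How far the drawer of the blue bench tray stands open, in m (0 shut, 0.133 at most); it slides towards the robot, with about 1 N of friction. It starts open by 0.11 to 0.13.
- drawer_floor (a point): Middle of the drawer's inside floor, 22 mm above the bench; x points to the back of the drawer, y left, z up. Inside 155 mm in x, 148 mm in y; side walls 31 mm high above the floor, front panel about as high as the drawer. The front inner wall is at x = -77 mm; the part not covered by the housing reaches from there back over the joint's value less 3 mm.
- tray: Fixed low blue bench tray with one drawer, housing 200x190x75 mm (x, y, z), origin under the middle of the housing, front towards the robot (-x); a small grey knob stands 35 mm out from the drawer front.
- case: Fixed grey die-cast instrument box with aluminium lid, 82x112x31 mm (x, y, z), origin under its middle; a brass screw 13 mm across stands in the middle of the lid.
- screw_top (a point): Top of the brass screw, 38 mm above the bench, straight above the box's origin.
- flux_jar: Bystander: round yellow-lidded jar, 44 mm across, 26 mm high. Origin under its middle.
- solder_spool: Bystander: upright solder reel, 62 mm across, 49 mm high. Origin under its middle.
- ipa_bottle: Bystander: white bottle with red collar, 47 mm across, 96 mm high. Origin under its middle.

How it is judged:
By the outcome, as a careful person would: the job done as asked, in the order asked, and still so for the second after the job is handed in, while the arm keeps its last pose, push and grip.
It also fails if it takes over 58 s, if anything falls off the work surface, if the arm or the gripper's body presses on something with over 40 N, if the wrist force passes 120 N, or if a joint passes its speed limit or range.

ROBOT

A 6-joint arm with a two-finger parallel gripper is mounted at the origin on a cart in front of the work surface, level with it; the furniture and walls round the work are solid. World frame = base frame: x ahead of the robot, y to its left, z up, the work surface at z = 0. Lengths are in m, angles in rad, forces in N, time in s.
With the tool pointing down it reaches from about 0.375 to 0.9 m from the base axis. Payload 3.1 kg.
Tool frame: the origin (TCP) lies midway between the tips of the shut fingers; the grasp point (between the pads) lies robot.grip_depth behind it (robot.grip_depth is the distance from the TCP to the grasp point, in m); z points along the fingers, y is the line along which they close (so a half turn about z gives the same grasp; the last joint's range is limited). The gripper opens to 87 mm and grips with 3 to 60 N. Pads are 19 mm wide; open, the fingers measure 117 mm over their backs; the gripper's body (75 mm by 190 mm) begins 51 mm behind the grasp point.
Start: joints at [1.147, 0.527, 1.433, -0, 1.181, -0.178], TCP at [0.152, 0.606, 0.223] pointing down, gripper open.
Joint ranges: [-3.08, 3.08], [-0.75, 2.2], [0.22, 2.44], [-1.43, 4.57], [0, 2.65], [-2.85, 2.85]. Speed limits (rad/s): [2.79, 2.79, 3.14, 3.14, 3.14, 3.14].

INTERFACE

Orientations are given as a unit quaternion [x, y, z, w].
In Python, from rig import robot gives the robot as it stands.
- The arm moves only by the tool nudge_tcp, called as name([rows], argument=value, ...), one row to a line, values as JSON. Schema: {"type":"object","properties":{"offsets":{"type":"array","items":{"type":"array","items":{"type":"array","items":{"type":"number"},"minItems":4,"maxItems":4},"minItems":1,"maxItems":20},"minItems":1,"maxItems":1},"jaw":{"type":"number"},"grip_n":{"type":"number"},"only":{"type":"string"},"quiet":{"type":"boolean"},"lines":{"type":"string"}},"required":["offsets"],"additionalProperties":false}. offsets is a list that holds a single list of rows (three levels of brackets), with 1 to 20 rows, each of 4 numbers: dx, dy, dz in m, then a turn about the tool's z in rad; each row shifts and turns the commanded pose from where the row before left it, along the tool's axes as they then stand; what a row does not reach is not made up. A row lasts 1/12 s, in which the tool goes at most 0.0417 m and 0.125 rad, less where a joint would pass 70% of its speed; a pose out of reach is approached as far as the arm can. jaw is the finger opening in m, set as the call begins (left out keeps the last). The fingers move at their own pace and stop on an object; grip_n is the grip in N (left out, the last holds). Time passes only in rows, so rows that do not move let the fingers close. The tool returns the time, the measured TCP pose, the force, the opening and the grip force at its end. only (a regular expression) keeps the lines of the reply that match it, lines (a string "A,B") keeps lines A to B, and quiet returns only ok. Input that does not fit is refused with a message, and nothing moves.
- robot.get_obs(): the state, without advancing time (a new reading comes with each control period).
- robot.camera(name): name is "scene" or "top" or "wrist"; returns a dict with "img" (420x560x3 uint8, red, green, blue), "fx", "fy", "cx", "cy" (pixels), "k1" (the pictures are not rectified: a ray, as slopes to the right and down, at radius r is drawn at 1 + k1 r^2 times it, then the intrinsics apply), "xyz" and "attitude" of the camera in the world. Camera axes: x right, y down, z forward; pixel columns grow to the right and rows downward; lengths in m; the calibration is good to about 2 mm. A picture is of the moment at which its call begins. There is no depth.
- robot.hand_in(): hands the job in; it is judged then, once.
The state is a dict: "time": time; "q": joint angles; "joint_velocities": joint speeds; "joint_torque": joint torques, N m; "position": TCP position; "tool_rot": TCP orientation; "ft_force": force on the tool from outside, world axes, zero at the start; "moment": the same for the moment, N m; "grip_width": finger opening in m; "grip_force": force on a finger pad.
Only numpy, scipy, OpenCV 4.12 (cv2) and the standard library are available. Lean on these libraries where they do the work, as an engineer would, in place of code of your own. Each camera call takes 0.05 s, during which the arm holds its last target. There are 200 camera calls.

## Working session

There is one attempt and no reset: what is moved stays moved. The work goes in short steps, Python scripts to look and compute and a tool call to move; the robot and the scene stay as the last step left them, time stands still between calls to the robot, and variables do not carry over. Pictures are saved under pics/ and viewed, at most 10 in all, crops included, and the job is handed in when it is done.

```bash
ls; mkdir -p pics; python3 - <<'E'
from rig import robot
import cv2,json
print(robot.grip_depth, robot.get_obs())
for n in("scene","top","wrist"):
    c=robot.camera(n); im=c.pop("img"); cv2.imwrite(f"pics/{n}0.png",im[:,:,::-1]); print(n,c)
E
```

```text
pics
rig.py
0.0187 {'time': 0.0, 'q': array([ 1.14649514e+00,  5.28454260e-01,  1.43393079e+00, -5.03734827e-05,
        1.18137362e+00, -1.78480706e-01]), 'joint_velocities': array([ 1.07519507e-03, -3.26829932e-04, -4.17595233e-04, -8.66102921e-04,
       -4.65086200e-04, -6.99259849e-05]), 'joint_torque': array([-1.53565197e-04, -4.40039957e+01, -1.76593208e+01,  6.35053706e-02,
        5.84863883e-02, -1.66992845e-04]), 'position': array([0.15175739, 0.60552826, 0.22156988]), 'tool_rot': array([ 1.22591419e-01,  9.92456634e-01, -1.04110711e-03, -2.99249556e-04]), 'ft_force': array([0.97444862, 0.45335495, 0.12486664]), 'moment': array([-0.01418342, -0.04925406, -0.02496504]), 'grip_force': 0.0, 'grip_width': 0.0868888498312019}
scene {'fx': 424.5013829299828, 'fy': 424.5013829299828, 'cx': 277.35058524037163, 'cy': 209.37111163598624, 'k1': -0.04726866677734434, 'xyz': array([-0.19093445, -0.44522012,  0.66126095]), 'attitude': array([ 0.76851793, -0.43356679,  0.22691066, -0.41220333])}
top {'fx': 403.4675700645772, 'fy': 403.4675700645772, 'cx': 279.96347395830736, 'cy': 209.69456332548947, 'k1': 0.0381822722576384, 'xyz': array([0.37818404, 0.00668939, 1.09773684]), 'attitude': array([ 0.70626238, -0.70247825,  0.06666323, -0.0572168 ])}
wrist {'fx': 334.40428470329465, 'fy': 334.40428470329465, 'cx': 276.94635146874106, 'cy': 209.30453678729907, 'k1': -0.05852382929512245, 'xyz': array([0.0795272 , 0.62408224, 0.38200757]), 'attitude': array([0.78081951, 0.60893485, 0.08464034, 0.1111542 ])}
```

View pics/top0.png

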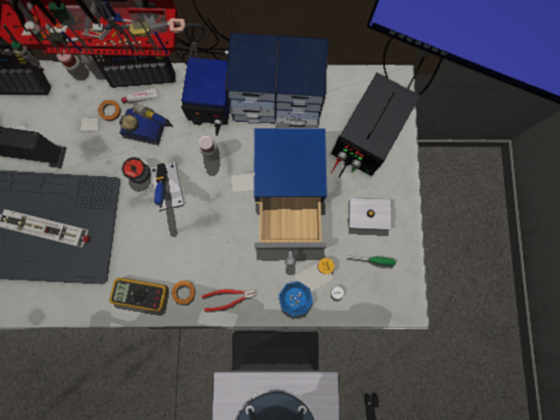

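View pics/scene0.png

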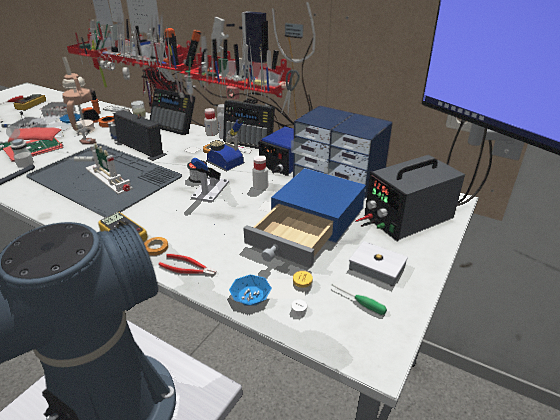

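```bash
cat > h.py <<'E'
import numpy as np, cv2
from scipy.spatial.transform import Rotation as R
from rig import robot
def cam(n,save=None):
    c=robot.camera(n)
    c["bgr"]=c["img"][:,:,::-1].copy()
    if save: cv2.imwrite(f"pics/{save}.png",c["bgr"])
    np.savez(f"/tmp/{n}.npz",**c); return c
def K(c): return np.array([[c["fx"],0,c["cx"]],[0,c["fy"],c["cy"]],[0,0,1.]]),np.array([float(c["k1"]),0,0,0])
def ray(c,px):
    k,d=K(c); s=cv2.undistortPoints(np.array(px,float).reshape(-1,1,2),k,d)[:,0]
    return R.from_quat(c["attitude"]).apply(np.c_[s,np.ones(len(s))])
def plane(c,px,z):
    r=ray(c,px); return c["xyz"]+r*((z-c["xyz"][2])/r[:,2])[:,None]
def proj(c,P):
    k,d=K(c); Ri=R.from_quat(c["attitude"]).inv(); p=Ri.apply(np.atleast_2d(P)-c["xyz"])
    return cv2.projectPoints(p,np.zeros(3),np.zeros(3),k,d)[0][:,0]
def tri(c1,p1,c2,p2):
    a,b=ray(c1,p1)[0],ray(c2,p2)[0]; A=np.c_[a,-b]
    s=np.linalg.lstsq(A,c2["xyz"]-c1["xyz"],rcond=None)[0]
    A1,B1=c1["xyz"]+a*s[0],c2["xyz"]+b*s[1]; return (A1+B1)/2,np.linalg.norm(A1-B1)
def load(n): return dict(np.load(f"/tmp/{n}.npz"))
E
python3 - <<'E'
from h import *
t=cam("top");s=cam("scene")
print(proj(t,[[0,0,0],[.152,.606,.22]]),proj(s,[[.152,.606,.22]]))
a=cv2.resize(t["bgr"][145:235,110:210],None,fx=4,fy=4,interpolation=2)
b=cv2.resize(s["bgr"][140:215,170:270],None,fx=4,fy=4,interpolation=2)
g=cv2.resize(t["bgr"][170:290,240:420],None,fx=4,fy=2 and 4,interpolation=2)[:, :720]
cv2.imwrite("pics/c1.png",np.hstack([a,cv2.copyMakeBorder(b,0,60,0,0,0)]))
# masks
for n,c in(("top",t),("scene",s)):
    hsv=cv2.cvtColor(c["bgr"],cv2.COLOR_BGR2HSV)
    for nm,lo,hi in(("green",(50,120,40),(80,255,255)),("yellow",(18,150,120),(32,255,255)),("blue",(100,120,40),(125,255,255)),("brass",(12,100,60),(28,255,255))):
        m=cv2.inRange(hsv,lo,hi); N,l,st,ce=cv2.connectedComponentsWithStats(m)
        print(n,nm,[(tuple(st[i]),ce[i].round(1).tolist()) for i in range(1,N) if st[i,4]>12])
E
```

```text
[[275.93796301 436.54148568]
 [-31.27769097 398.77315934]] [[-34.15352169 167.19518168]]
top green [((np.int32(49), np.int32(3), np.int32(8), np.int32(6), np.int32(32)), [52.6, 5.7]), ((np.int32(58), np.int32(4), np.int32(6), np.int32(5), np.int32(14)), [61.1, 6.4]), ((np.int32(11), np.int32(41), np.int32(9), np.int32(7), np.int32(44)), [15.0, 44.6]), ((np.int32(343), np.int32(148), np.int32(5), np.int32(4), np.int32(15)), [344.8, 149.6]), ((np.int32(350), np.int32(152), np.int32(7), np.int32(5), np.int32(17)), [352.6, 153.9]), ((np.int32(358), np.int32(156), np.int32(5), np.int32(4), np.int32(15)), [359.5, 157.7]), ((np.int32(370), np.int32(257), np.int32(25), np.int32(8), np.int32(147)), [382.5, 260.5])]
top yellow [((np.int32(147), np.int32(111), np.int32(6), np.int32(5), np.int32(20)), [149.0, 113.0]), ((np.int32(318), np.int32(258), np.int32(16), np.int32(16), np.int32(195)), [325.6, 265.5]), ((np.int32(110), np.int32(278), np.int32(55), np.int32(32), np.int32(201)), [138.5, 290.7])]
top blue [((np.int32(369), np.int32(0), np.int32(191), np.int32(97), np.int32(11245)), [485.3, 3
[... 4185 characters left out ...]
5), np.int32(32), np.int32(15), np.int32(212)), [29.6, 102.9]), ((np.int32(294), np.int32(99), np.int32(3), np.int32(20), np.int32(23)), [294.9, 108.1]), ((np.int32(230), np.int32(129), np.int32(7), np.int32(7), np.int32(28)), [232.7, 132.2]), ((np.int32(203), np.int32(144), np.int32(8), np.int32(9), np.int32(42)), [205.8, 148.5]), ((np.int32(119), np.int32(211), np.int32(49), np.int32(44), np.int32(322)), [151.2, 241.2]), ((np.int32(99), np.int32(220), np.int32(12), np.int32(11), np.int32(67)), [103.2, 226.5]), ((np.int32(376), np.int32(254), np.int32(6), np.int32(5), np.int32(20)), [378.4, 256.2]), ((np.int32(293), np.int32(271), np.int32(20), np.int32(17), np.int32(263)), [302.1, 278.6])]
```

View pics/c1.png

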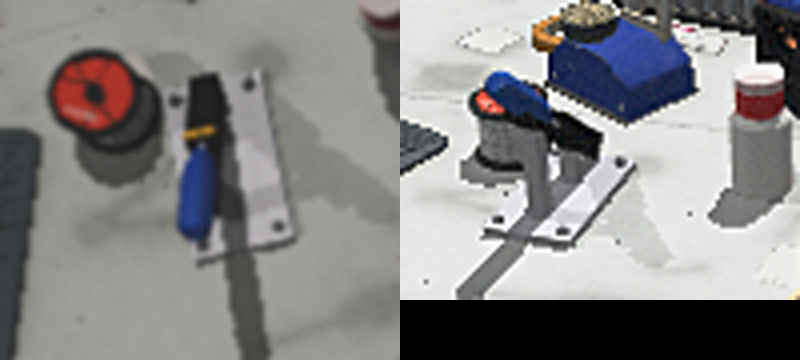

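View pics/wrist0.png

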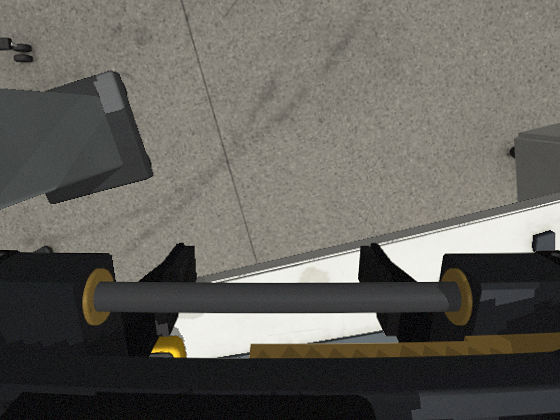

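```bash
python3 - <<'E'
from h import *
t=load("top");s=load("scene")
print("screw",tri(t,[370.6,212.9],s,[378.4,256.2]),plane(t,[[370.6,212.9]],.038),plane(s,[[378.4,256.2]],.038))
print("jar",plane(t,[[325.6,265.5]],.026),plane(s,[[302.5,276.2]],.026))
for n,c in(("top",t),("scene",s)):
    hsv=cv2.cvtColor(c["bgr"],cv2.COLOR_BGR2HSV)
    m=cv2.inRange(hsv,(45,80,30),(85,255,255)); N,l,st,ce=cv2.connectedComponentsWithStats(m)
    for i in range(1,N):
        if st[i,4]>100:
            y,x=np.where(l==i); P=plane(c,np.c_[x,y],.012)[:,:2]; mu=P.mean(0); u=np.linalg.svd(P-mu,full_matrices=False)[2][0]; d=(P-mu)@u
            print(n,"green",mu,u,d.min(),d.max(),mu+u*d.min(),mu+u*d.max())
    m=cv2.inRange(hsv,(100,120,40),(125,255,255)); N,l,st,ce=cv2.connectedComponentsWithStats(m)
    for i in range(1,N):
        if (abs(ce[i]-([158.9,193.1] if n=="top" else [198.7,163.6]))).max()<3:
            y,x=np.where(l==i); p=np.c_[x,y].astype(float); mu=p.mean(0); u=np.linalg.svd(p-mu,full_matrices=False)[2][0]; d=(p-mu)@u
            print(n,"blue handle px",mu,mu+u*d.min(),mu+u*d.max(),np.percentile(abs((p-mu)@[-u[1],u[0]]),95))
# blue px scene
pl=lambda c,p,z:plane(c,[p],z)[0].round(4)
print("ring",tri(t,[159.7,177.5],s,[205.8,148.5]))
print("foot", [pl(t,[110+x/4,145+y/4],.008) for x,y in((162,85),(265,70),(297,233),(200,263))])
print("foot s", [pl(s,[170+(x-400)/4,140+y/4],.008) for x,y in((483,233),(575,243),(636,158))])
print("spool",pl(t,[134,168],.049))
hsv=cv2.cvtColor(t["bgr"],cv2.COLOR_BGR2HSV)
print("drawer region top corners", [pl(t,p,.053) for p in((258,197),(324,197),(324,243),(256,244))],"floor",[pl(t,p,.022) for p in((262,200),(320,200),(320,238),(262,240))])
print("tray top", [pl(t,p,.075) for p in((254,128),(326,129),(327,196),(254,196))])
g=cv2.resize(t["bgr"][185:285,240:420],None,fx=4.4,fy=4.4,interpolation=2); cv2.imwrite("pics/c2.png",g)
E
```

```text
screw (array([ 0.56002611, -0.25045195,  0.03229454]), np.float64(0.0003088600137940113)) [[ 0.55897513 -0.24893472  0.038     ]] [[ 0.55333502 -0.25233471  0.038     ]]
jar [[ 0.41968243 -0.12813926  0.026     ]] [[ 0.41936751 -0.13029297  0.026     ]]
top green [ 0.43422332 -0.28193579] [-0.11529019 -0.99333185] -0.03575980109407522 0.03129555298943191 [ 0.43834608 -0.24641444] [ 0.43061525 -0.31302266]
top blue handle px [158.86624204 193.10191083] [160.14524355 182.1335448 ] [157.61427771 203.83841341] 3.6912248526057736
scene green [ 0.43076738 -0.28476364] [-0.15105927 -0.98852471] -0.03758483580563391 0.033016258707094404 [ 0.43644492 -0.2476101 ] [ 0.42577997 -0.31740103]
scene blue handle px [198.69298246 163.60526316] [191.67399373 159.56657919] [207.26581935 168.53802203] 3.523766308761566
ring (array([0.62206635, 0.28681445, 0.14589858]), np.float64(0.005633576939576788))
foot [array([0.6913, 0.3518, 0.008 ]), array([0.7028, 0.2816, 0.008 ]), array([0.5876, 0.2545, 0.008 ]), array([0.5663, 0.319 , 0.008 ])]
foot s [array([0.5586, 0.3122, 0.008 ]), array([0.582 , 0.2463, 0.008 ]), array([0.7023, 0.282 , 0.008 ])]
spool [0.6742 0.3819 0.049 ]
drawer region top corners [array([0.5971, 0.0512, 0.053 ]), array([ 0.5983, -0.1234,  0.053 ]), array([ 0.4764, -0.1215,  0.053 ]), array([0.4728, 0.0547, 0.053 ])] floor [array([0.5953, 0.0416, 0.022 ]), array([ 0.5964, -0.1162,  0.022 ]), array([ 0.4927, -0.1148,  0.022 ]), array([0.4864, 0.0403, 0.022 ])]
tray top [array([0.78  , 0.0634, 0.075 ]), array([ 0.779 , -0.1286,  0.075 ]), array([ 0.5964, -0.1285,  0.075 ]), array([0.595 , 0.0607, 0.075 ])]
```

View pics/c2.png

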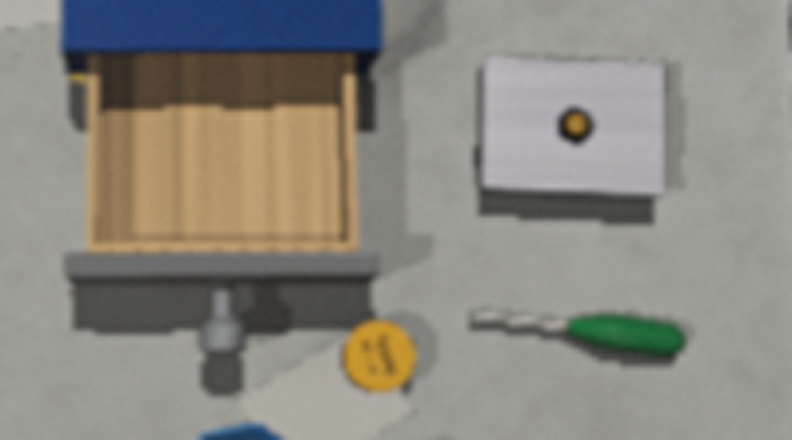

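```bash
cat >> h.py <<'E'
def to(x,y,z,yaw=None,n=True):
    "delta in tool axes (translation before turn); yaw deg of tool y axis in world"
    o=robot.get_obs(); Rm=R.from_quat(o["tool_rot"]).as_matrix(); p=o["position"]
    cur=np.degrees(np.arctan2(Rm[1,1],Rm[0,1])); 
    print("t",round(o["time"],2),"p",p.round(4),"yaw",cur.round(2),"zax",Rm[:,2].round(3),"w",round(o["grip_width"],4),"gf",round(o["grip_force"],1),"q",o["q"].round(2))
    print("delta tool",(Rm.T@(np.array([x,y,z])-p)).round(4), "turn", None if yaw is None else round(-np.radians((yaw-cur+180)%360-180),3))
E
```

nudge_tcp([
  [[-0.014,-0.011,0,0],[-0.028,-0.0224,0,0],[-0.028,-0.0224,0,0],[-0.028,-0.0224,0,0],[-0.028,-0.0224,0,0],[-0.028,-0.0224,0,0],[-0.028,-0.0224,0,0],[-0.028,-0.0224,0,0],[-0.028,-0.0224,0,0],[-0.028,-0.0224,0,0],[-0.028,-0.0224,0,0],[-0.028,-0.0224,0,0],[-0.028,-0.0224,0,0],[-0.028,-0.0224,0,0],[-0.028,-0.0224,0,0],[-0.028,-0.0224,0,0],[-0.014,-0.011,0,0]],
])

```text
time: 1.67
position: [0.5024, 0.1467, 0.2228]
tool_rot: [0.124, 0.992, -0.0, 0.001]
ft_force: [-0.2, 0.7, 0.1]
grip_width: 0.0868
grip_force: 0.0
```

```bash
python3 - <<'E'
from h import *
to(.434,-.281,.15,-7.5)
t=load("top");s=load("scene")
a,ea=tri(t,[157.6,203.8],s,[191.7,159.6]); b,eb=tri(t,[160.1,182.1],s,[207.3,168.5])
print(a,ea,b,eb,np.linalg.norm(a-b),np.degrees(np.arctan2(b[1]-a[1],b[0]-a[0])))
E
```

```text
t 1.67 p [0.5024 0.1467 0.2228] yaw 75.76 zax [ 0.003 -0.001 -1.   ] w 0.0868 gf 0.0 q [ 0.07  0.39  1.69 -0.    1.06 -1.25]
delta tool [-0.0387 -0.4314  0.073 ] turn 1.453
[0.56035152 0.28884896 0.13806904] 0.0012870049425657759 [0.63091634 0.30300238 0.07405039] 0.002387841743382581 0.09632289455805675 11.341513771560784
```

nudge_tcp([
  [[-0.003,-0.031,0.004,0],[-0.003,-0.036,0.004,0],[-0.003,-0.036,0.004,0],[-0.003,-0.036,0.004,0],[-0.003,-0.036,0.004,0],[-0.003,-0.036,0.004,0],[-0.003,-0.036,0.004,0],[-0.003,-0.036,0.004,0],[-0.003,-0.036,0.004,0],[-0.003,-0.036,0.004,0],[-0.004,-0.036,0.004,0],[-0.004,-0.036,0.004,0]],
])

```text
time: 2.67
position: [0.4318, -0.2752, 0.1744]
tool_rot: [0.123, 0.992, 0.0, 0.0]
ft_force: [0.4, 1.5, 0.2]
grip_width: 0.0872
grip_force: 0.0
```

nudge_tcp([
  [[0,0,0,0.121],[0,0,0,0.121],[0,0,0,0.121],[0,0,0,0.121],[0,0,0,0.121],[0,0,0,0.121],[0,0,0,0.121],[0,0,0,0.121],[0,0,0,0.121],[0,0,0,0.121],[0,0,0,0.121],[0,0,0,0.122],[0,0,0,0]],
])

```text
time: 3.75
position: [0.4325, -0.2735, 0.1746]
tool_rot: [0.752, 0.66, 0.0, 0.0]
ft_force: [0.4, 0.6, 1.2]
grip_width: 0.0868
grip_force: 0.0
```

```bash
python3 - <<'E'
from h import *
to(.434,-.281,.15,-7.5)
c=cam("wrist","w1")
print(proj(c,[[.434,-.281,.012],[.4295,-.3155,.012],[.446,-.187,.012],[.5575,-.25,.038]]))
t=cam("top");hsv=cv2.cvtColor(t["bgr"],cv2.COLOR_BGR2HSV)
E
```

```text
t 3.75 p [ 0.4325 -0.2735  0.1746] yaw -7.45 zax [ 0. -0. -1.] w 0.0868 gf 0.0 q [-0.78  0.44  1.76  0.    0.93 -0.65]
delta tool [-0.0073  0.0025  0.0246] turn 0.001
[[278.2256098  199.22245883]
 [278.22825288 232.08551978]
 [277.92862608  99.87424801]
 [410.98603057 155.76186622]]
```

View pics/w1.png

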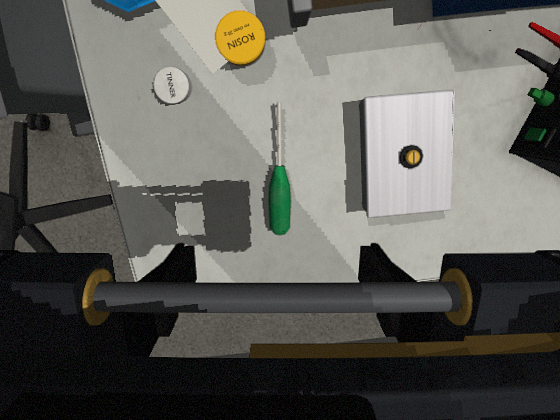

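nudge_tcp([
  [[-0.004,0.001,0.02,0],[-0.0033,0.002,0.022,0],[0,0,0.022,0],[0,0,0.022,0],[0,0,0.022,0],[0,0,0.022,0],[0,0,0.022,0],[0,0,0.017,0],[0,0,0,0]],
])

```text
time: 4.6
position: [0.433, -0.2798, 0.0027]
tool_rot: [0.75, 0.661, -0.0, -0.003]
ft_force: [-0.3, -1.0, 0.1]
grip_width: 0.0868
grip_force: 0.0
```

```bash
python3 -c "
from h import *
c=load('wrist');print(plane(c,[[411.5,157]],.038));to(.434,-.281,.005)"
```

```text
[[ 0.55793536 -0.25116703  0.038     ]]
t 4.6 p [ 0.433  -0.2798  0.0027] yaw -7.2 zax [-0.004  0.004 -1.   ] w 0.0868 gf 0.0 q [-0.79  0.75  1.85 -0.    0.54 -0.66]
delta tool [-0.0011  0.0011 -0.0023] turn None
```

nudge_tcp([
  [[0,0,-0.001,0],[0,0,0,0],[0,0,0,0],[0,0,0,0],[0,0,0,0],[0,0,0,0],[0,0,0,0],[0,0,0,0]],
], jaw=0.01, grip_n=20)

```text
time: 5.27
position: [0.4346, -0.2812, 0.0068]
tool_rot: [0.751, 0.66, 0.0, 0.0]
ft_force: [-0.4, -0.1, -0.1]
grip_width: 0.0413
grip_force: 0.0
```

nudge_tcp([
  [[0,0,-0.01,0],[0,0,-0.02,0],[0,0,-0.025,0],[0,0,-0.025,0],[0,0,-0.025,0],[0,0,-0.02,0],[0,0,0,0]],
])

```text
time: 5.85
position: [0.4364, -0.2829, 0.136]
tool_rot: [0.751, 0.661, 0.0, 0.004]
ft_force: [0.8, -0.3, -0.8]
grip_width: 0.0104
grip_force: 0.0
```

```bash
python3 - <<'E'
from h import *
to(.54,-.065,.125,0)
t=load("top");p=lambda x,y:[240+x/4.4,185+y/4.4]
# drawer: side wall inner edges, front wall inner top edge, from crop c2
for z in(.053,):print([plane(t,[p(*q)],z)[0].round(4) for q in((101,80),(343,80),(105,238),(345,238))])
print("floor front",plane(t,[p(110,236),p(335,236)],.022))
E
```

```text
t 5.85 p [ 0.4364 -0.2829  0.136 ] yaw -7.32 zax [ 0.006 -0.006 -1.   ] w 0.0104 gf 0.0 q [-0.79  0.51  1.78  0.    0.84 -0.66]
delta tool [0.2293 0.0749 0.0103] turn -0.128
[array([0.5805, 0.038 , 0.053 ]), array([ 0.5815, -0.1072,  0.053 ]), array([0.4857, 0.0345, 0.053 ]), array([ 0.4865, -0.1072,  0.053 ])]
floor front [[ 0.49009725  0.03232052  0.022     ]
 [ 0.4908825  -0.10447239  0.022     ]]
```

nudge_tcp([
  [[0,0,0,0],[0,0,0,0],[0,0,0,0],[0,0,0,0],[0,0,0,0],[0,0,0,0],[0,0,0,0],[0,0,0,0],[0,0,0,0],[0,0,0,0],[0,0,0,0],[0,0,0,0]],
], jaw=0.07)

```text
time: 6.85
position: [0.4345, -0.2811, 0.1316]
tool_rot: [0.751, 0.66, 0.0, 0.0]
ft_force: [0.5, 0.9, 0.4]
grip_width: 0.0696
grip_force: 0.0
```

```bash
python3 - <<'E'
from h import *
to(.434,-.281,.004,-7.5)
c=cam("wrist"); hsv=cv2.cvtColor(c["bgr"],cv2.COLOR_BGR2HSV)
m=cv2.inRange(hsv,(45,80,30),(85,255,255)); N,l,st,ce=cv2.connectedComponentsWithStats(m)
for i in range(1,N):
    if st[i,4]>250:
        y,x=np.where(l==i);P=plane(c,np.c_[x,y],.012)[:,:2]; mu=P.mean(0); u=np.linalg.svd(P-mu,full_matrices=False)[2][0]; d=(P-mu)@u
        print(st[i],mu,u,d.min(),d.max())
E
```

```text
t 6.85 p [ 0.4345 -0.2811  0.1316] yaw -7.33 zax [ 0. -0. -1.] w 0.0696 gf 0.0 q [-0.79  0.52  1.79  0.    0.83 -0.66]
delta tool [ 0.     -0.0005  0.1276] turn 0.003
[ 264  164   25   80 1682] [ 0.43476701 -0.28317653] [-0.12512953 -0.99214041] -0.03636232514926888 0.03476845245038746
```

nudge_tcp([
  [[-0.002,0,0.018,0],[0,0,0.022,0],[0,0,0.022,0],[0,0,0.022,0],[0,0,0.022,0],[0,0,0.0215,0],[0,0,0,0]],
], jaw=0.07)

```text
time: 7.48
position: [0.4339, -0.2829, 0.0016]
tool_rot: [0.751, 0.66, -0.0, -0.001]
ft_force: [-0.5, 0.5, 0.4]
grip_width: 0.0703
grip_force: 0.0
```

nudge_tcp([
  [[0,0,0,0],[0,0,0,0],[0,0,0,0],[0,0,0,0],[0,0,0,0],[0,0,0,0],[0,0,0,0],[0,0,0,0],[0,0,0,0],[0,0,0,0],[0,0,0,0],[0,0,0,0],[0,0,0,0]],
], jaw=0.005, grip_n=20)

```text
time: 8.57
position: [0.4341, -0.2831, 0.0042]
tool_rot: [0.751, 0.66, -0.0, -0.0]
ft_force: [-0.4, 1.0, 2.5]
grip_width: 0.0211
grip_force: 20.0
```

nudge_tcp([
  [[0,0,-0.01,0],[0,0,-0.02,0],[0,0,-0.025,0],[0,0,-0.025,0],[0,0,-0.025,0],[0,0,-0.02,0],[0,0,0,0]],
])

```text
time: 9.15
position: [0.4362, -0.2848, 0.1333]
tool_rot: [0.751, 0.661, 0.0, 0.004]
ft_force: [-0.2, -0.6, -1.1]
grip_width: 0.0213
grip_force: 20.0
```

```bash
python3 - <<'E'
from h import *
to(.538,-.066,.13,0)
cam("wrist","w2")
E
```

```text
t 9.15 p [ 0.4362 -0.2848  0.1333] yaw -7.32 zax [ 0.006 -0.006 -1.   ] w 0.0213 gf 20.0 q [-0.79  0.52  1.78  0.    0.83 -0.67]
delta tool [0.23   0.073  0.0026] turn -0.128
```

View pics/w2.png

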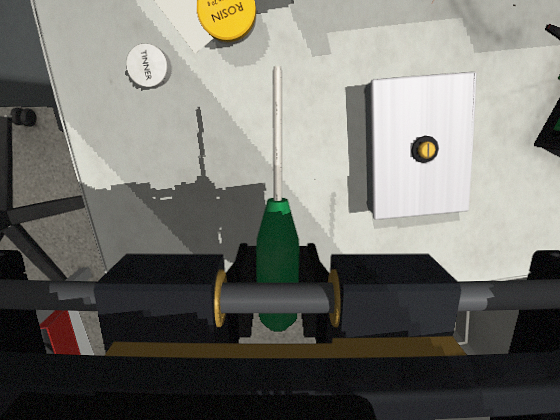

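nudge_tcp([
  [[0.014,0.005,0,0],[0.029,0.009,0,0],[0.029,0.009,0,0],[0.029,0.009,0,0],[0.029,0.009,0,0],[0.029,0.009,0,0],[0.029,0.009,0,0],[0.029,0.009,0,0],[0.014,0.005,0,-0.064],[0,0,0,-0.064],[0,0,0,0],[0,0,0,0]],
])

```text
time: 10.2
position: [0.5353, -0.0628, 0.128]
tool_rot: [0.707, 0.707, -0.001, -0.001]
ft_force: [0.2, -0.0, -1.4]
grip_width: 0.0213
grip_force: 20.0
```

```bash
python3 - <<'E'
from h import *
to(.538,-.066,.028,0)
c=cam("wrist","w3")
# predicted walls/inner box and tip
print(proj(c,[[.488,.039,.053],[.488,-.109,.053],[.59,.039,.053],[.59,-.109,.053]]))
E
```

```text
t 10.2 p [ 0.5353 -0.0628  0.128 ] yaw -0.06 zax [-0.002  0.001 -1.   ] w 0.0213 gf 20.0 q [-0.32  0.55  1.74 -0.    0.86 -0.32]
delta tool [-0.0033  0.003   0.1   ] turn -0.001
[[203.96039777  72.87355184]
 [215.30796586 275.49143697]
 [357.80700211  72.61636413]
 [345.96378627 275.41534334]]
```

View pics/w3.png

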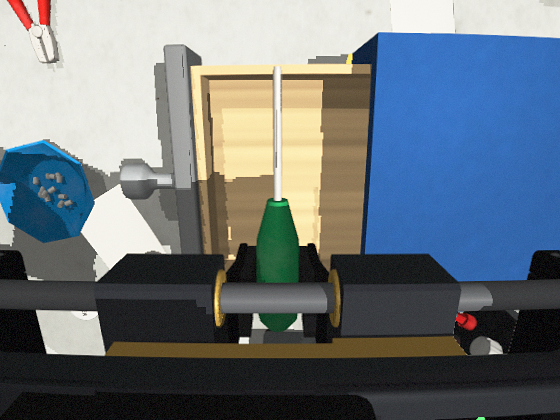

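nudge_tcp([
  [[-0.0043,0.003,0.01,0],[0,0,0.02,0],[0,0,0.02,0],[0,0,0.02,0],[0,0,0.015,0],[0,0,0.01,0],[0,0,0.003,0],[0,0,0,0],[0,0,0,0]],
])

```text
time: 11.0
position: [0.5394, -0.068, 0.0312]
tool_rot: [0.707, 0.707, 0.0, 0.0]
ft_force: [0.4, 0.1, -0.5]
grip_width: 0.0215
grip_force: 20.0
```

```bash
python3 -c "
from h import *
to(.538,-.067,.028,0)"
```

```text
t 11.0 p [ 0.5394 -0.068   0.0312] yaw -0.04 zax [ 0.001 -0.    -1.   ] w 0.0215 gf 20.0 q [-0.33  0.72  1.78  0.    0.65 -0.33]
delta tool [ 0.001  -0.0014  0.0032] turn -0.001
```

Lower 4 mm and release.

nudge_tcp([
  [[0,0,0.002,0],[0,0,0.002,0],[0,0,0,0],[0,0,0,0]],
])

```text
time: 11.33
position: [0.5393, -0.0676, 0.0275]
tool_rot: [0.707, 0.707, 0.0, 0.0]
ft_force: [0.3, -0.5, -0.8]
grip_width: 0.0213
grip_force: 20.0
```

nudge_tcp([
  [[0,0,0,0],[0,0,0,0],[0,0,0,0],[0,0,0,0],[0,0,0,0],[0,0,0,0],[0,0,0,0]],
], jaw=0.045)

```text
time: 11.92
position: [0.5391, -0.0676, 0.027]
tool_rot: [0.707, 0.707, -0.0, -0.0]
ft_force: [0.6, 0.2, -0.3]
grip_width: 0.0449
grip_force: 0.0
```

nudge_tcp([
  [[0,0,-0.01,0],[0,0,-0.02,0],[0,0,-0.03,0],[0,0,-0.03,0],[0,0,-0.03,0],[0,0,-0.03,0],[0,0,-0.015,0],[0,0,0,0],[0,0,0,0]],
])

```text
time: 12.67
position: [0.5394, -0.0677, 0.1933]
tool_rot: [0.707, 0.707, 0.001, 0.001]
ft_force: [-0.6, 0.0, -0.7]
grip_width: 0.045
grip_force: 0.0
```

```bash
python3 - <<'E'
from h import *
to(.50,.1,.2)
cam("wrist","w4");cam("scene","s4")
E
```

```text
t 12.67 p [ 0.5394 -0.0677  0.1933] yaw 0.01 zax [ 0.002 -0.001 -1.   ] w 0.045 gf 0.0 q [-0.33  0.46  1.67 -0.    1.01 -0.33]
delta tool [ 0.1677 -0.0394 -0.0069] turn None
```

View pics/w4.png

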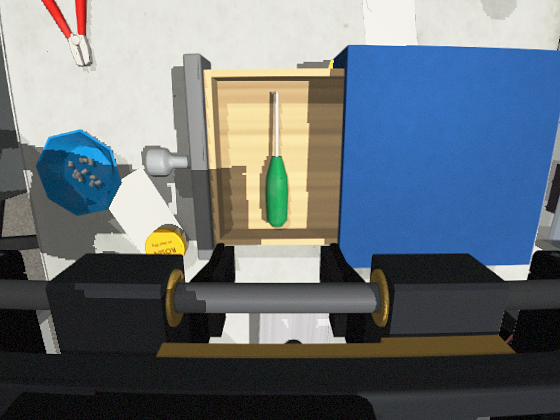

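nudge_tcp([
  [[0.015,0.004,-0.003,0],[0.033,0.009,-0.003,0],[0.033,0.009,-0.003,0],[0.033,0.009,-0.003,0],[0.033,0.009,-0.003,0],[0.033,0.009,-0.003,0],[0.033,0.009,-0.003,0],[0.033,0.009,-0.003,0],[0.033,0.009,-0.003,0],[0.033,0.009,-0.003,0],[0.033,0.009,-0.003,0],[0.033,0.007,-0.004,0]],
], jaw=0.08)

```text
time: 13.77
position: [0.6393, 0.3117, 0.2261]
tool_rot: [0.707, 0.707, -0.002, -0.001]
ft_force: [0.8, -0.7, -0.1]
grip_width: 0.0798
grip_force: 0.0
```

nudge_tcp([
  [[0,0,0,-0.123],[0,0,0,-0.123],[0,0,0,-0.123],[0,0,0,-0.123],[0,0,0,-0.123],[0,0,0,-0.123],[0,0,0,-0.123],[0,0,0,-0.123],[0,0,0,-0.123],[0,0,0,-0.123],[0,0,0,-0.123],[0,0,0,-0.123],[0,0,0,-0.123],[0,0,0,-0.123],[0,0,0,-0.123],[0,0,0,0]],
])

```text
time: 15.1
position: [0.639, 0.31, 0.2262]
tool_rot: [-0.138, 0.99, -0.0, -0.002]
ft_force: [1.0, -0.3, -0.0]
grip_width: 0.0802
grip_force: 0.0
```

```bash
python3 - <<'E'
from h import *
to(.64,.31,.23,106)
w=cam("wrist","w5")
t=np.load  # silhouettes
def blob(c,guess):
    hsv=cv2.cvtColor(c["bgr"],cv2.COLOR_BGR2HSV)
    m=cv2.inRange(hsv,(100,110,30),(125,255,255)); N,l,st,ce=cv2.connectedComponentsWithStats(m)
    for i in range(1,N):
        if st[i,4]>300: print(st[i],ce[i])
blob(w,0); print(proj(w,[[.5604,.2888,.138],[.6309,.303,.074]]))
E
```

```text
t 15.1 p [0.639  0.31   0.2262] yaw 105.82 zax [-0.005 -0.001 -1.   ] w 0.0802 gf 0.0 q [ 0.29  0.65  1.19 -0.    1.31 -1.55]
delta tool [-0.0009 -0.0002 -0.0038] turn -0.003
[    0    71    75   184 11019] [ 31.53807061 158.69262184]
[ 260  104   28   83 1913] [272.99006796 142.98170413]
[ 242  313   99   31 1926] [283.21235722 324.4470405 ]
[172 320  61  38 745] [199.73288591 349.00671141]
[[279.70698369 104.6191567 ]
 [273.31739493 184.98911247]]
```

```bash
cat > b.py <<'E'
from h import *
def handle(c,area=300,near=None,maxd=60):
    hsv=cv2.cvtColor(c["bgr"],cv2.COLOR_BGR2HSV)
    m=cv2.inRange(hsv,(100,110,30),(125,255,255)); N,l,st,ce=cv2.connectedComponentsWithStats(m)
    i=min((i for i in range(1,N) if st[i,4]>100),key=lambda i:np.hypot(*(ce[i]-near)))
    y,x=np.where(l==i); p=np.c_[x,y].astype(float); mu=p.mean(0); u=np.linalg.svd(p-mu,full_matrices=False)[2][0]; d=(p-mu)@u
    return mu,u,mu+u*d.min(),mu+u*d.max(),l==i
E
python3 - <<'E'
from b import *
w=load("wrist"); mu,u,a,b,m=handle(w,near=[273,143]); 
if a[1]>b[1]: a,b=b,a
print(mu,u,a,b)
for r in range(int(a[1]),int(b[1])+1,8):
    x=np.where(m[r])[0]; print(r,x.min(),x.max(),end="; ")
A=plane(w,[a],.136)[0]; B=plane(w,[b],.078)[0]
print(A,B,np.linalg.norm(A-B),np.degrees(np.arctan2(B[1]-A[1],B[0]-A[0])),np.degrees(np.arctan2(A[2]-B[2],np.hypot(*(A-B)[:2]))))
s=cam("scene"); print(handle(s,near=[198.7,163.6])[:4])
hsv=cv2.cvtColor(w["bgr"],cv2.COLOR_BGR2HSV)
m=cv2.inRange(hsv,(12,100,60),(28,255,255)); N,l,st,ce=cv2.connectedComponentsWithStats(m)
print([(st[i].tolist(),ce[i].round(1).tolist()) for i in range(1,N) if st[i,4]>40])
E
```

```text
[272.99006796 142.98170413] [-0.01722484  0.99985164] [273.66201847 103.97695006] [272.24801059 186.05595478]Traceback (most recent call last):
  File "<stdin>", line 6, in <module>
    return umr_minimum(a, axis, None, out, keepdims, initial, where)
ValueError: zero-size array to reduction operation minimum which has no identity
```

```bash
python3 - <<'E'
from b import *
w=load("wrist"); mu,u,a,b,m=handle(w,near=[273,143]); 
for r in range(106,187,8):
    x=np.where(m[r])[0]; print(r,x.min(),x.max(),end="; ")
A=plane(w,[a],.136)[0]; B=plane(w,[b],.078)[0]
print(A,B,np.linalg.norm(A-B),np.degrees(np.arctan2(B[1]-A[1],B[0]-A[0])),np.degrees(np.arctan2(A[2]-B[2],np.hypot(*(A-B)[:2]))))
hsv=cv2.cvtColor(w["bgr"],cv2.COLOR_BGR2HSV)
m=cv2.inRange(hsv,(12,100,60),(28,255,255)); N,l,st,ce=cv2.connectedComponentsWithStats(m)
print([(st[i].tolist(),ce[i].round(1).tolist()) for i in range(1,N) if st[i,4]>40])
E
```

```text
106 268 279; 114 261 286; 122 260 287; 130 260 286; 138 260 286; 146 260 286; 154 260 285; 162 261 284; 170 262 283; 178 265 280; 186 269 276; [0.56109256 0.2844873  0.136     ] [0.63135551 0.30213009 0.078     ] 0.09280167669437363 14.095370399643329 38.68135864173367
[([0, 0, 75, 85, 3146], [29.8, 38.5]), ([262, 194, 21, 6, 105], [271.5, 196.9]), ([96, 269, 27, 56, 549], [105.5, 291.0]), ([430, 269, 28, 56, 428], [448.8, 297.7]), ([232, 333, 328, 25, 4016], [402.2, 347.6])]
```

```bash
python3 -c "
from h import *
to(.5738,.2877,.200,104.1)"
```

```text
t 15.15 p [0.6391 0.3101 0.2265] yaw 105.56 zax [-0.004 -0.001 -1.   ] w 0.0804 gf 0.0 q [ 0.29  0.65  1.19 -0.    1.31 -1.55]
delta tool [ 0.0688 -0.004   0.0268] turn 0.025
```

nudge_tcp([
  [[0.014,-0.001,0,0],[0.02,-0.001,0,0],[0.02,-0.001,0.01,0],[0.0145,-0.001,0.01,0.025],[0,0,0.007,0],[0,0,0,0],[0,0,0,0]],
])

```text
time: 15.73
position: [0.5761, 0.2882, 0.2014]
tool_rot: [-0.124, 0.992, -0.0, -0.0]
ft_force: [-0.3, 0.1, 0.4]
grip_width: 0.08
grip_force: 0.0
```

```bash
python3 -c "
from h import *
to(.5738,.2877,.110,104.1)"
```

```text
t 15.73 p [0.5761 0.2882 0.2014] yaw 104.22 zax [-0. -0. -1.] w 0.08 gf 0.0 q [ 0.29  0.58  1.4  -0.    1.16 -1.53]
delta tool [0.0024 0.0001 0.0914] turn 0.002
```

nudge_tcp([
  [[0.0024,0,0.01,0],[0,0,0.02,0],[0,0,0.02,0],[0,0,0.02,0],[0,0,0.015,0],[0,0,0.006,0],[0,0,0,0],[0,0,0,0]],
])

```text
time: 16.4
position: [0.5736, 0.2876, 0.1111]
tool_rot: [-0.124, 0.992, 0.0, 0.0]
ft_force: [0.5, 0.2, 0.3]
grip_width: 0.0799
grip_force: 0.0
```

nudge_tcp([
  [[0,0,0,0],[0,0,0,0],[0,0,0,0],[0,0,0,0],[0,0,0,0],[0,0,0,0],[0,0,0,0],[0,0,0,0],[0,0,0,0],[0,0,0,0],[0,0,0,0],[0,0,0,0],[0,0,0,0],[0,0,0,0],[0,0,0,0]],
], jaw=0.005, grip_n=20)

```text
time: 17.65
position: [0.573, 0.2876, 0.1111]
tool_rot: [-0.124, 0.992, 0.0, 0.0]
ft_force: [0.1, 1.4, -1.0]
grip_width: 0.0208
grip_force: 20.0
```

```bash
python3 -c "
from h import *
to(.5738,.2877,.110,104.1)"
```

```text
t 17.65 p [0.573  0.2876 0.1111] yaw 104.28 zax [ 0.  0. -1.] w 0.0208 gf 20.0 q [ 0.29  0.68  1.48  0.    0.98 -1.53]
delta tool [-0.0008 -0.0001  0.0011] turn 0.003
```

nudge_tcp([
  [[0.004,0,-0.0034,0],[0.0077,0,-0.0064,0],[0.0077,0,-0.0064,0],[0.0077,0,-0.0064,0]],
])

```text
time: 17.98
position: [0.5454, 0.2803, 0.1343]
tool_rot: [-0.124, 0.992, -0.0, -0.0]
ft_force: [0.5, 0.5, -0.9]
grip_width: 0.0205
grip_force: 20.0
```

nudge_tcp([
  [[0.0077,0,-0.0064,0],[0.0077,0,-0.0064,0],[0.0077,0,-0.0064,0],[0.0077,0,-0.0064,0],[0.0077,0,-0.0064,0],[0.0077,0,-0.0064,0],[0.0077,0,-0.0064,0],[0,0,-0.03,0],[0,0,-0.03,0],[0,0,0,0],[0,0,0,0]],
])

```text
time: 18.9
position: [0.4953, 0.2678, 0.2407]
tool_rot: [-0.124, 0.992, 0.0, 0.002]
ft_force: [0.4, -0.1, -0.6]
grip_width: 0.0209
grip_force: 20.0
```

```bash
python3 - <<'E'
from b import *
to(.573,.2876,.11)
for n in("wrist","scene","top"):
    c=cam(n,n+"6"); o=robot.get_obs()["position"]
    g=proj(c,[o+[0,0,.015]])[0]; print(n,g); print([np.round(v,2) for v in handle(c,near=g)[:4]])
E
```

```text
t 18.9 p [0.4953 0.2678 0.2407] yaw 104.29 zax [ 0.005  0.001 -1.   ] w 0.0209 gf 20.0 q [ 0.3   0.42  1.57 -0.    1.14 -1.52]
delta tool [-0.0795 -0.      0.1311] turn None
wrist [278.50279955 271.48530678]
[array([276.92, 268.86]), array([1., 0.]), array([255.  , 268.83]), array([299.01, 268.88])]
scene [174.86333179 130.17911199]
[array([225.54, 157.21]), array([1.  , 0.07]), array([206.87, 155.96]), array([243.24, 158.39])]
top [150.41106377 225.19797707]
[array([147.55, 125.08]), array([0.95, 0.31]), array([124.2 , 117.61]), array([162.15, 129.76])]
```

nudge_tcp([
  [[0,0,0,0.1213],[0,0,0,0.1213],[0,0,0,0.1213],[0,0,0,0.1213],[0,0,0,0.1213],[0,0,0,0.1213],[0,0,0,0.1213],[0,0,0,0.1213],[0,0,0,0.1213],[0,0,0,0.1213],[0,0,0,0.1213],[0,0,0,0.1213],[0,0,0,0.1213],[0,0,0,0.1213],[0,0,0,0.1213],[0,0,0,0]],
], grip_n=12)

```text
time: 20.38
position: [0.4935, 0.2671, 0.2368]
tool_rot: [0.708, 0.707, -0.002, -0.001]
ft_force: [0.5, -0.1, 0.2]
grip_width: 0.0208
grip_force: 12.0
```

```bash
python3 - <<'E'
from h import *
to(.635,.20,.20,0)
t=load("top");s=load("scene")
for c,g in((t,[207,146]),(s,[260,167])):
    hsv=cv2.cvtColor(c["bgr"],cv2.COLOR_BGR2HSV); m=cv2.inRange(hsv,(0,100,60),(8,255,255))|cv2.inRange(hsv,(170,100,60),(180,255,255))
    N,l,st,ce=cv2.connectedComponentsWithStats(m)
    for i in range(1,N):
        if np.hypot(*(ce[i]-g))<20: print(st[i],ce[i],plane(c,[ce[i]],.08))
t=cam("top","t7");s=cam("scene","s7");w=cam("wrist","w7")
a=cv2.resize(s["bgr"][80:230,110:290],(400,333)); b=cv2.resize(w["bgr"],(400,300)); 
d=cv2.resize(t["bgr"][170:290,100:260],(400,300))
cv2.imwrite("pics/m7.png",np.vstack([np.hstack([a[:300],b])]))
o=robot.get_obs()["position"]; G=o+[0,0,.0147]
for z in(0,):
  for th in(40,60,90):
    T=G+.153*np.array([0,-np.cos(np.radians(th)),-np.sin(np.radians(th))]); print(th,proj(s,[G,T]).round(0).tolist(),proj(w,[T]).round(0).tolist(),proj(t,[G,T]).round(0).tolist())
E
```

```text
t 20.38 p [0.4935 0.2671 0.2368] yaw -0.09 zax [-0.003 -0.001 -1.   ] w 0.0208 gf 12.0 q [0.3  0.43 1.58 0.   1.14 0.3 ]
delta tool [-0.0669  0.1418  0.0363] turn -0.002
[211 149   2   2   2] [211.5 149.5] [[0.71759587 0.17347129 0.08      ]]
[204 150   6   2   6] [206.5        150.83333333] [[0.71382084 0.18638237 0.08      ]]
[267 151   1   1   1] [267. 151.] [[0.80621328 0.20700459 0.08      ]]
[254 162  12   8  68] [259.22058824 165.97058824] [[0.71192631 0.1735712  0.08      ]]
40 [[175.0, 130.0], [217.0, 178.0]] [[276.0, 344.0]] [[150.0, 225.0], [214.0, 231.0]]
60 [[175.0, 130.0], [205.0, 186.0]] [[276.0, 283.0]] [[150.0, 225.0], [199.0, 233.0]]
90 [[175.0, 130.0], [183.0, 185.0]] [[276.0, 198.0]] [[150.0, 225.0], [169.0, 233.0]]
```

```bash
python3 - <<'E'
from h import *
s=load("scene")["bgr"]; s0=cv2.imread("pics/scene0.png")
d=cv2.absdiff(s,s0).max(2)
print(''.join(''.join('#' if v>30 else '.' for v in d[r,160:235])+f" {r}\n" for r in range(120,205,2)))
E
```

```text
...########.#..#########................................................... 120
....#########..########.................................................... 122
.....##########.#######.................................................... 124
.....#.################.................................................... 126
......####..#..#.#######................................................... 128
.....##........#####....................................................... 130
......########.#######..................................................... 132
......####################................................................. 134
......####################................................................. 136
.......#####################............................................... 138
.............##..#############............................................. 140
..................#############............................................ 142
....................#############.......................................... 144
......................############..........................
[... 1639 characters left out ...]
........................................................ 188
........................................................................... 190
........................................................................... 192
........................................................................... 194
........................................................................... 196
........................................................................... 198
........................................................................... 200
....................................................................#...... 202
................................#......#................................... 204
```

nudge_tcp([
  [[-0.005,0.01,0,0],[-0.0105,0.021,0,0],[-0.0105,0.021,0,0],[-0.0105,0.021,0,0],[-0.0105,0.021,0,0],[-0.0105,0.021,0,0],[-0.0105,0.021,0,0],[0,0,0.015,0],[0,0,0.025,0],[0,0,0.025,0],[0,0,0.025,0],[0,0,0.014,0],[0,0,0,0],[0,0,0,0]],
], grip_n=12)

```text
time: 21.7
position: [0.6305, 0.199, 0.1334]
tool_rot: [0.707, 0.707, -0.001, -0.0]
ft_force: [0.3, -0.0, -0.1]
grip_width: 0.0208
grip_force: 12.0
```

```bash
python3 - <<'E'
from h import *
to(.63,.19,.1335,0)
E
```

```text
t 21.7 p [0.6305 0.199  0.1334] yaw 0.06 zax [-0.002 -0.    -1.   ] w 0.0208 gf 12.0 q [ 0.14  0.68  1.41 -0.    1.05  0.14]
delta tool [-0.009  -0.0005 -0.0001] turn 0.001
```

nudge_tcp([
  [[-0.01,0,0,0],[-0.007,0,0,0],[-0.0065,0,-0.0065,0],[-0.0065,0,-0.0065,0],[-0.006,0,-0.006,0],[-0.007,0,-0.005,0],[-0.007,0,-0.005,0],[-0.0075,0,-0.0055,0],[0,0,0,0]],
], grip_n=12)

```text
time: 22.45
position: [0.6313, 0.1404, 0.1706]
tool_rot: [0.707, 0.707, 0.001, 0.001]
ft_force: [0.0, -0.4, 0.2]
grip_width: 0.021
grip_force: 12.0
```

```bash
cat > v.py <<'E'
from b import *
import sys
to(.63,.19,.1335,0)
s=cam("scene"); s0=cv2.imread("pics/scene0.png"); d=cv2.absdiff(s["bgr"],s0).max(2)>28
G=robot.get_obs()["position"]+[0,0,.0147]; g=proj(s,[G])[0]
for th in(40,50,60,70,80,90,100):
    T=G+.153*np.array([0,-np.cos(np.radians(th)),-np.sin(np.radians(th))]); print(th,proj(s,[T])[0].round(1),end=" ")
x0,y0=int(g[0])-15,int(g[1])-5; print("\ngrip",g,"col0",x0)
print(''.join(''.join('#' if v else '.' for v in d[r,x0:x0+75])+f" {r}\n" for r in range(y0,y0+80,2)))
E
python3 v.py
```

```text
t 22.45 p [0.6313 0.1404 0.1706] yaw -0.04 zax [ 0.002 -0.001 -1.   ] w 0.021 gf 12.0 q [ 0.05  0.61  1.43 -0.    1.1   0.05]
delta tool [ 0.0496 -0.0014  0.0371] turn -0.001
40 [290.  190.2] 50 [283.7 194.4] 60 [276.8 197.1] 70 [269.2 198.2] 80 [261.4 197.8] 90 [253.5 195.9] 100 [245.7 192.6] 
grip [251.17628818 145.97175182] col0 236
###################.####................................................... 140
.......###########.###..................................................... 142
........#.####..#######.................................................... 144
........#.......######.#................................................... 146
........##############.#................................................... 148
........###############.................................................... 150
........#################..........................#....................... 152
...........###############............................
[... 1885 characters left out ...]
........................................................ 202
........................................................................... 204
........................................................................... 206
........................................................................... 208
...#######................................................................. 210
.###############........................................................... 212
######################..................................................... 214
###########################................................................ 216
##########################................................................. 218
```

nudge_tcp([
  [[-0.008,0,-0.004,0],[-0.008,0,-0.004,0],[-0.0085,0,-0.0033,0],[-0.0085,0,-0.003,0],[-0.0085,0,-0.002,0],[-0.0085,0,-0.002,0],[-0.009,0,-0.001,0],[-0.009,0,-0.001,0],[-0.008,0,0,0],[0,0,0,0],[0,0,0,0]],
], grip_n=12)

```text
time: 23.42
position: [0.6305, 0.0653, 0.1892]
tool_rot: [0.707, 0.707, -0.0, -0.0]
ft_force: [-0.7, 0.8, -0.3]
grip_width: 0.0207
grip_force: 11.9
```

```bash
python3 v.py
```

```text
t 23.42 p [0.6305 0.0653 0.1892] yaw -0.03 zax [-0. -0. -1.] w 0.0207 gf 11.9 q [-0.07  0.58  1.44 -0.    1.12 -0.07]
delta tool [ 0.1247 -0.0006  0.0557] turn -0.001
40 [316.  191.8] 50 [309.1 196.1] 60 [301.4 198.8] 70 [293.2 199.9] 80 [284.8 199.5] 90 [276.3 197.5] 100 [268.  194.1] 
grip [275.6872154  145.62517541] col0 260
....####################................................................... 140
........################................................................... 142
.........###.###########................................................... 144
........#.....###.#...##................................................... 146
........#........###.###................................................... 148
........#..#..#..#######................................................... 150
.......##..#.....######.................................................... 152
..........###....######.......................................
[... 1877 characters left out ...]
........................................................ 202
........................................................................... 204
........................................................................... 206
............####........................................................... 208
...........##.............................................................. 210
.........###............................................................... 212
......####................................................................. 214
....####................................................................... 216
..####..................................................................... 218
```

nudge_tcp([
  [[0.005,0,-0.004,0],[0.008,0,-0.008,0],[0.005,0,-0.015,0],[0,0,-0.02,0],[0,0,-0.02,0],[0,0,-0.01,0],[0,0,0,0],[0,0,0,0],[0,0,0,0]],
], grip_n=30)

```text
time: 24.22
position: [0.6297, 0.0844, 0.2652]
tool_rot: [0.707, 0.707, -0.001, -0.001]
ft_force: [-0.2, -0.3, -0.7]
grip_width: 0.0201
grip_force: 29.8
```

```bash
python3 v.py; python3 -c "
from h import *
to(.5578,-.2508,.25,0)"
```

```text
t 24.22 p [0.6297 0.0844 0.2652] yaw 0.05 zax [-0.002  0.    -1.   ] w 0.0201 gf 29.8 q [-0.04  0.5   1.35  0.    1.29 -0.04]
delta tool [0.1056 0.0007 0.1317] turn 0.001
40 [310.3 163.2] 50 [303.3 168.2] 60 [295.4 171.5] 70 [287.1 173. ] 80 [278.5 172.9] 90 [269.8 171.2] 100 [261.3 168. ] 
grip [268.62654641 115.52087775] col0 253
.................####.##................................................... 110
.........######..#######................................................... 112
..........##.....#######................................................... 114
...........####..#######................................................... 116
.........######..######.................................................... 118
..........###....#######................................................... 120
.............#...######.................................................... 122
.................######..............................
[... 2061 characters left out ...]
......................................... 176
........................................................................... 178
........................................................................... 180
........................................................................... 182
........................................................................... 184
........................................................................... 186
........................................................................... 188

t 24.27 p [0.6295 0.0843 0.2648] yaw 0.04 zax [-0.003  0.    -1.   ] w 0.0205 gf 29.8 q [-0.04  0.5   1.35  0.    1.29 -0.04]
delta tool [-0.335  -0.0719  0.015 ] turn 0.001
```

nudge_tcp([
  [[-0.008,-0.002,0,0],[-0.016,-0.003,0,0],[-0.024,-0.005,0,0],[-0.025,-0.0055,0,0],[-0.025,-0.0055,0,0],[-0.025,-0.0055,0,0],[-0.025,-0.0055,0,0],[-0.025,-0.0055,0,0],[-0.025,-0.0055,0,0],[-0.025,-0.0055,0,0],[-0.025,-0.0055,0,0],[-0.025,-0.0055,0,0],[-0.025,-0.0055,0,0],[-0.021,-0.005,0,0],[-0.012,-0.003,0,0],[-0.004,-0.001,0,0],[0,0,0,0],[0,0,0,0],[0,0,0,0]],
])

```text
time: 25.85
position: [0.5567, -0.2497, 0.2661]
tool_rot: [0.707, 0.708, 0.0, -0.0]
ft_force: [-0.0, -0.8, -0.3]
grip_width: 0.0202
grip_force: 29.8
```

```bash
python3 v.py; python3 - <<'E'
from h import *
to(.5578,-.2508,.206,0)
t=cam("top","t9");w=cam("wrist","w9");s=load("scene")
o=robot.get_obs()["position"];T=o+[0,0,.0147-.153]
print([proj(c,[T,[.5578,-.2508,.038]]).round(1).tolist() for c in(s,t,w)])
A=cv2.resize(s["bgr"][180:280,320:440],(400,333),interpolation=2);B=cv2.resize(w["bgr"][120:320,180:380],(333,333),interpolation=2)
cv2.imwrite("pics/m9.png",np.hstack([A,B]))
E
```

```text
t 25.85 p [ 0.5567 -0.2497  0.2661] yaw 0.1 zax [-0.     0.001 -1.   ] w 0.0202 gf 29.8 q [-0.6   0.46  1.42  0.    1.26 -0.61]
delta tool [0.4394 0.074  0.1329] turn 0.002
40 [443.5 217.9] 50 [432.  222.8] 60 [419.9 225.7] 70 [407.5 226.6] 80 [395.1 225.6] 90 [383.  222.8] 100 [371.4 218.3] 
grip [393.07145513 159.08611905] col0 378
.........################.................................................. 154
.........################.................................................. 156
.........################.................................................. 158
.......#.###############................................................... 160
.......#################................................................... 162
........################................................................... 164
.......################.................................................... 166
.....##################................................
[... 2162 characters left out ...]
.................. 222
........................................................................... 224
..........#................................................................ 226
........................................................................... 228
........................................................................... 230
........................................................................... 232

t 25.9 p [ 0.5569 -0.2496  0.2662] yaw 0.12 zax [-0.     0.001 -1.   ] w 0.02 gf 29.8 q [-0.6   0.46  1.42  0.    1.26 -0.61]
delta tool [-0.0012  0.001   0.0602] turn 0.002
[[[383.1, 222.7], [378.4, 254.9]], [[379.6, 207.6], [371.3, 213.3]], [[275.8, 198.2], [276.8, 180.3]]]
```

View pics/m9.png

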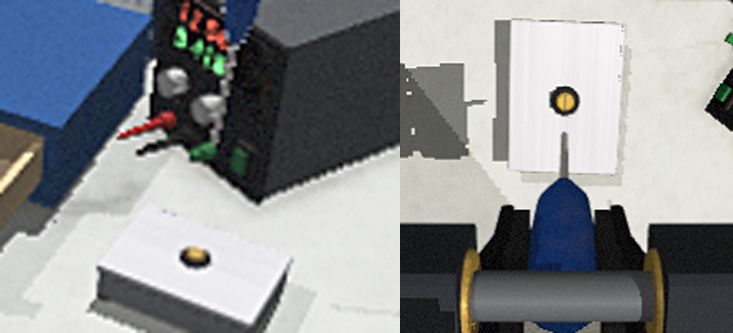

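nudge_tcp([
  [[-0.0005,0.0005,0.005,0],[-0.0003,0.0005,0.01,0],[0,0,0.012,0],[0,0,0.012,0],[0,0,0.01,0],[0,0,0.007,0],[0,0,0.004,0],[0,0,0,0],[0,0,0,0],[0,0,0,0],[0,0,0,0],[0,0,0,0],[0,0,0,0]],
])

```text
time: 27.08
position: [0.5579, -0.252, 0.2068]
tool_rot: [0.707, 0.707, 0.0, 0.0]
ft_force: [0.4, -1.1, -0.9]
grip_width: 0.0205
grip_force: 29.8
```

```bash
python3 - <<'E'
from h import *
to(.5578,-.2505,.206,0)
w=cam("wrist");s=cam("scene","s10"); o=robot.get_obs()["position"];T=o+[0,0,.0147-.153]
print([proj(c,[T,[.5578,-.2505,.038]]).round(1).tolist() for c in(s,w)])
d=cv2.absdiff(s["bgr"],cv2.imread("pics/scene0.png")).max(2)>28
print(''.join(''.join('#' if v else '.' for v in d[r,360:410])+f" {r}\n" for r in range(215,262,1)))
g=cv2.cvtColor(w["bgr"],cv2.COLOR_BGR2GRAY)
for r in range(170,212,2): print(r,' '.join(f"{v:3d}" for v in g[r,264:294]))
E
```

```text
t 27.08 p [ 0.5579 -0.252   0.2068] yaw 0.03 zax [ 0.001 -0.001 -1.   ] w 0.0205 gf 29.8 q [-0.61  0.53  1.48  0.    1.13 -0.61]
delta tool [ 0.0015 -0.0001  0.0008] turn 0.0
[[[380.6, 244.6], [378.3, 254.8]], [[275.5, 197.8], [275.6, 189.1]]]
..........................#####................... 215
.........................######................... 216
.........................#####.................... 217
..........................###..................... 218
.........................####..................... 219
.........................###...................... 220
.........................###...................... 221
.........................###...................... 222
.........................###...................... 223
.........................###...................... 224
........................###....................... 225
........................###....................... 226
........................###.......................
[... 3779 characters left out ...]
 241 232 201 150 115 128 163 203 215 227 235 232 232 233 236 238 236 235 235 233
202 237 236 238 236 238 237 236 235 239 240 236 237 193 113 108 126 167 225 235 233 234 232 232 235 236 236 236 235 233 232
204 238 236 238 237 237 237 234 235 240 240 233 238 194 112 112 121 162 223 235 231 231 229 233 233 235 236 236 235 234 233
206 235 236 238 238 236 239 236 237 239 238 236 238 186  90 108 124 162 224 234 233 233 231 233 234 236 235 234 234 232 233
208 235 236 237 239 238 236 234 237 238 238 237 238 183  98 109 125 166 225 234 232 233 232 232 233 236 237 234 233 233 234
210 235 235 238 237 238 236 236 236 237 239 235 238 182  98 102  91 117 209 235 232 233 233 231 234 236 235 234 234 233 234
```

nudge_tcp([
  [[0.002,0,0.0005,0],[0,0,0,0],[0,0,0,0],[0,0,0,0],[0,0,0,0],[0,0,0,0],[0,0,0,0],[0,0,0,0]],
])

```text
time: 27.85
position: [0.5577, -0.2499, 0.2057]
tool_rot: [0.707, 0.707, -0.0, 0.0]
ft_force: [0.1, 0.8, -0.3]
grip_width: 0.0201
grip_force: 29.8
```

```bash
python3 - <<'E'
from h import *
to(.5578,-.2495,.206,0)
w=cam("wrist"); o=robot.get_obs()["position"];T=o+[0,0,.0147-.153]
print(proj(w,[T,[.5578,-.2505,.038]]).round(1).tolist(), abs(robot.get_obs()["joint_velocities"]).max())
g=cv2.cvtColor(w["bgr"],cv2.COLOR_BGR2GRAY)
for r in range(176,212,2): print(r,' '.join(f"{v:3d}" for v in g[r,266:290]))
hsv=cv2.cvtColor(cam("top")["bgr"],cv2.COLOR_BGR2HSV); m=cv2.inRange(hsv,(50,80,30),(85,255,255))[195:245,255:325]; print("green in drawer px",m.sum()//255)
E
```

```text
t 27.85 p [ 0.5577 -0.2499  0.2057] yaw 0.03 zax [ 0. -0. -1.] w 0.0201 gf 29.8 q [-0.6   0.53  1.49 -0.    1.13 -0.6 ]
delta tool [ 0.0004  0.0001 -0.0003] turn 0.0
[[275.7, 198.0], [276.0, 191.4]] 0.001270094545264158
176 238 238 239 239 239 239 239 241 241 240 238 236 237 236 234 233 236 234 233 235 237 234 235 237
178 237 238 239 239 239 238 238 241 241 238 235 234 237 238 233 234 235 234 233 235 236 235 236 239
180 239 238 239 239 238 239 240 243 244 243 237 236 239 239 236 238 238 234 235 235 233 235 237 237
182 238 237 238 238 241 245 197  81  43  26  17  32  31  32  29  32  46 133 214 238 235 235 235 240
184 238 239 243 245 197  81  32  33  39  37  36  37  40  36  41  38  42  37  35  91 201 239 240 239
186 241 195 118  84  33  33  41  33  21  48  78  90 117 115  96  77  50  40  35  39  36  91 215 241
188 243 204  91  39  35  35  39  64 115 154 170 168 138 164 190 189 173 121  61  36  33  33 160 235
190 244 195  67  30  33  20  47 1
[... 389 characters left out ...]
4 120  24  26  31  40  84 107 122 113  93  68  40  29  23  60 150 210 232 239
200 237 238 239 237 240 235 193 136 108  71  45  94 119 136 100  58  61 103 191 223 229 234 236 237
202 237 238 239 237 238 237 240 242 245 236 176 111 112 124 159 227 231 227 234 234 232 234 235 238
204 237 237 239 237 237 236 238 240 238 238 194 110 109 125 166 224 234 232 231 233 232 234 236 236
206 237 238 238 238 236 236 238 239 239 239 182  97 110 122 167 221 236 233 231 232 233 234 235 237
208 236 239 239 237 235 236 238 240 235 238 182  95 113 122 165 224 236 232 232 232 234 232 236 236
210 238 238 238 237 236 236 239 239 237 238 182  96 101  93 118 208 236 232 231 232 232 235 236 236
green in drawer px 159
```

```bash
python3 -c "
from rig import robot
print(robot.hand_in())"
```

```text
the job is handed in; nothing more can be done
None
```

The job is handed in at about 28 s: the green driver lies released inside the drawer, and the blue driver is held blade-down and still, its tip centred to about 1 mm and roughly 3 cm above the brass screw by camera measurement. I turned it upright by pressing its blade lightly against the side of the blue tray, and the first close on the green driver missed without moving it.

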